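# Close the rub shaker: turn its notched knob top onto the pin and press it home

## Task

The rub shaker's knob top was put back out of line and rides up on the pin at the shaker's rim. With a fingertip only, nothing pinched or lifted, push the wing knob round until the notch in the top's edge stands over the pin, then press the top down until it is fully seated, and take your hand away. Be gentle, leave the shaker standing in its place, and leave everything else alone.

Things in the scene. Friction and masses are not known exactly. Their poses are not given: they have to be found in the camera images.
- shaker: squat round stainless-steel rub shaker, loose on the red mat, about 0.9 kg with its top: can 84 mm across and 70 mm high, a loop handle on one side reaching 77 mm from the axis (19 to 57 mm up the side), and straight opposite the handle a small steel lug at the rim that carries the pin. Origin under the centre of the can on the mat, z up the axis, x towards the lug and pin (the handle lies towards -x). Tips over if the knob is pushed sideways with more than about 4 N
- pin_tip (a point): tip of the upright steel pin on the lug: pin 6 mm across with a round tip, axis 42 mm from the shaker's axis, standing 7 mm above the rim. The edge of the knob top covers its inner part until the notch is over it; then it shows in the notch
- notch (a point): the V notch in the edge of the knob top, a point 42 mm from the axis, half-way through the plate: notch 12 mm wide at the mouth, about 8 mm deep, narrowing inwards to 8 mm; the round-tipped pin goes in if the notch is within about 2.5 mm of it. The top is a steel plate 88 mm across and 4 mm thick with small shaking holes
- knob_crown (a point): centre of the top face of the wing knob, on the turning axis, 30 mm above the underside of the plate. The wing is an upright black plastic bar 10 mm thick and 50 mm long standing to 26 mm above the plate, its long end (34 mm from the axis) points to the notch, its short end (16 mm) away from it; under it a round steel hub 28 mm across and 6 mm high
- dial (a joint): turn of the knob top relative to the shaker, rad, growing counter-clockwise seen from above: 0 or any whole number of full turns when the notch is exactly over the pin. Turns freely all the way round in both directions; takes about 0.03 N m and stays where it is left
- seal (a joint): how far the knob top is pressed into the shaker's neck, m: 0 at the start, when it rides on the pin tip with a black rubber plug showing below the plate; 0.007 when fully seated with the plate down on the rim. The rubber plug holds it by friction: pressing takes about 5 N with the notch over the pin, it does not fall in by itself and stays when pressed. Off the notch the pin blocks it. Negative: pulled up
- ramekin: white ceramic ramekin, fluted, 84 mm across, 45 mm high; origin under its centre; bystander
- jar: small amber glass spice jar with a steel screw cap, 54 mm across, 61 mm high; origin under its centre; bystander
- tumbler: glass tumbler, 74 mm across, 105 mm high, with a bundle of bamboo skewers that stands up to about 240 mm; origin under its centre; bystander
- tongs: steel tongs lying flat, 280 mm long, 70 mm wide, 22 mm high; origin under the middle, x along their length; bystander
- tray: plastic tray with a grey snap-clip lid, 176 x 126 mm, 70 mm high; origin under its centre, x along its length; bystander
- squeeze: white squeeze bottle with a cone nozzle, 58 mm across, 172 mm high; origin under its centre; bystander
- brush: basting brush lying flat, 210 mm long, 34 mm wide, 14 mm high; origin under its middle, x along it; bystander

How it is judged (in metres and radians):
At the end, for the whole second after the job is handed in: the knob top is pressed at least 6 of its 7 mm into the neck with the notch over the pin (within 5.5 mm sideways), and the shaker stands upright and still on the mat within 50 mm of where it started (value of joint seal above 0.006 m and horizontal distance between notch and pin_tip below 0.0055 m and angle between shaker's own z axis and vertical below 0.05 rad and height (world z) of shaker below 0.008 m and distance of shaker from where it was at the start of the episode below 0.05 m and linear speed of shaker below 0.01 m/s); the robot touches nothing.
It fails at once if the knob top or the shaker is lifted (top pulled up more than 4 mm, shaker more than 12 mm off the mat) (value of joint seal below -0.004 m or height (world z) of shaker above 0.015 m).
It fails at once if the shaker is tipped by more than 0.3 rad or pushed more than 50 mm from its place (angle between shaker's own z axis and vertical above 0.3 rad or distance of shaker from where it was at the start of the episode above 0.05 m).
It fails at once if the top is pinched or forced: more than 35 N between fingers and shaker (contact force between the fingers and shaker above 35 N).
It fails at once if one of the other things on the mat is moved by more than 30 mm (distance of any of ramekin, jar, tumbler, tongs, tray, squeeze, brush from where it was at the start of the episode above 0.03 m).
It also fails if it takes over 48 s, if anything falls off the work surface, if the arm or the gripper's body presses on something with over 40 N, if the wrist force passes 120 N, or if a joint passes its speed limit or range.

## Robot

A 6-joint arm with a two-finger parallel gripper is mounted at the origin on the work surface. World frame = base frame: x ahead of the robot, y to its left, z up, the work surface at z = 0. Lengths are in mm, angles in rad, forces in N, time in s.
With the tool pointing down it reaches from about 350 to 975 mm from the base axis. Payload 7.1 kg.
Tool frame: the origin (TCP) lies at the very end of the fingers, on their centre line; the grasp point (between the pads) lies 19 mm behind it (ctrl.tcp_to_grasp is the distance from the TCP to the grasp point, in mm); z points along the fingers, x is the direction in which the jaws open and shut, and the axes are right-handed (so a half turn about z gives the same grasp; the last joint's range is limited). The gripper opens to 88 mm and grips with 3 to 60 N. Pads are 20 mm wide; open, the fingers measure 115 mm over their backs; the gripper's body (75 mm by 178 mm) begins 61 mm behind the grasp point.
Start: joints at [1.082, 0.423, 1.63, -0, 1.089, -0.019], TCP at [282.91, 557.285, 222.675] pointing down, gripper open.
Joint ranges: [-3, 3], [-0.9, 2.11], [0.09, 2.58], [-1.31, 4.45], [0.11, 2.69], [-2.54, 2.54]. Speed limits (rad/s): [2.39, 2.39, 3.01, 3.14, 3.14, 3.14].

## Interface

Orientations are given as a rotation vector (axis times angle).
In Python, from workcell import get_obs, viewer, ctrl, masks_of gives the robot as it stands. The module is installed in compiled form; this text tells all that it offers.
- The arm moves only by the shell command python3 -m inch 'ROWS'. ROWS is JSON, a list of rows, each an object of numbers: "tx", "ty", "tz": the shift along the tool's x, y, z in cm; "ax", "ay", "az": the turn, a rotation vector about the tool's x, y, z in degrees; "jaw": the opening, from 0 (shut) to 1 (fully open). In form: [{"tx": .., "ty": .., "tz": .., "ax": .., "ay": .., "az": .., "jaw": ..}, ...]. A call has 1 to 12 rows; each row shifts and turns the commanded pose from where the row before left it, along the tool's axes as they then stand; what a row does not reach is not made up. A row lasts 1/8 s, in which the tool goes at most 62.5 mm and 10.7 degrees, less where a joint would pass 70% of its speed; a pose out of reach is approached as far as the arm can. A call is refused whole if a number of a shift passes 6.25 or a number of a turn 10.7, either way. A call with a gripper value outside its range is refused whole. The fingers move at their own pace and stop on an object; the grip force is fixed at half the most. Time passes only in rows, so rows that do not move let the fingers close. It gives the time, the measured TCP pose, the force and the opening at its end, in the units of the state.
- get_obs(): the state, without advancing time (a new reading comes with each control period).
- viewer.get_image(name): name is "scene" or "top" or "wrist"; returns (picture, depth): 480x640x3 uint8, red, green, blue; 480x640 float32, mm along the optical axis (not along the pixel's ray), 0 where there is no reading.
- viewer.get_calibration(name): a dict with "fx", "fy", "cx", "cy" (pixels), "rvec" (rotation vector, rad) and "tvec" (3), from world to camera coordinates, as OpenCV has them. Camera axes: x right, y down, z forward; pixel columns grow to the right and rows downward; lengths in mm; the calibration is good to about 2 mm. A picture is of the moment at which its call begins: read the wrist's pose just before it. get_calibration takes no time and is no camera call; for the wrist camera it gives the pose at the moment of the call.
- ctrl.close_job(): hands the job in, once; it reports no verdict.
Trained networks look in the newest picture that a camera, given by its name, has taken for a name from the list of things; names that differ only in an ending like _2 or _b are one class to them, and where a whole thing is asked for, a point or a joint stands for the part that bears it (a point fixed in the world has none). Each returns a list of dicts, best first, with "score" (0 to 1); they miss things now and then, are a little off and sometimes report something else, mostly with a low value. They report only what shows in the picture. A call takes as long as a camera call.
- masks_of(camera, thing): "pixels" (480x640 bool, what is visible of it) and "location" ([column, row] in pixels, amid what is visible of it).
The state is a dict: "t": time; "qpos": joint angles; "qvel": joint speeds; "joint_torque": joint torques, N m; "ee_pos": TCP position; "orientation": TCP orientation; "ft_force": force on the tool from outside, world axes, zero at the start; "moment": the same for the moment, N m; "width": finger opening in mm.
Only numpy, scipy, OpenCV 4.12 (cv2) and the standard library are available. Lean on these libraries where they do the work, as an engineer would, in place of code of your own. Each camera call takes 0.05 s, during which the arm holds its last target. There are 200 camera calls.

## Working session

There is one attempt and no reset: what is moved stays moved. The work goes in short steps, Python scripts to look and compute and a shell command to move; the robot and the scene stay as the last step left them, time stands still between calls to the robot, and variables do not carry over. Pictures are saved under pics/ and viewed, about 8 in all and at most 12, crops included, and the job is handed in when it is done.

```bash
mkdir -p pics; cat > h.py <<'E'
import numpy as np,cv2
from workcell import get_obs,viewer,ctrl,masks_of
def snap(c):
    cal=viewer.get_calibration(c); p,d=viewer.get_image(c); return cal,p,d
def save(n,p): cv2.imwrite('pics/'+n+'.png',cv2.cvtColor(p,cv2.COLOR_RGB2BGR))
def w2p(cal,P):
    K=np.array([[cal['fx'],0,cal['cx']],[0,cal['fy'],cal['cy']],[0,0,1]]);
    return cv2.projectPoints(np.float64(P).reshape(-1,1,3),np.float64(cal['rvec']),np.float64(cal['tvec']),K,None)[0].reshape(-1,2)
def cloud(cal,d):
    v,u=np.mgrid[:480,:640]; c=np.dstack([(u-cal['cx'])/cal['fx']*d,(v-cal['cy'])/cal['fy']*d,d])
    R=cv2.Rodrigues(np.float64(cal['rvec']))[0]
    return (c-np.float64(cal['tvec']).reshape(3))@R
def ray_z(cal,uv,z):
    R=cv2.Rodrigues(np.float64(cal['rvec']))[0]; o=-R.T@np.float64(cal['tvec']).reshape(3)
    r=R.T@np.array([(uv[0]-cal['cx'])/cal['fx'],(uv[1]-cal['cy'])/cal['fy'],1]); return o+r*(z-o[2])/r[2]
E
python3 - <<'E'
from h import *
o=get_obs(); print(o['t'],o['ee_pos'],o['orientation'],o['width'])
for c in('scene','top'):
    cal,p,d=snap(c); save(c+'0',p); X=cloud(cal,d)
    print(c,cal['fx'],-cv2.Rodrigues(np.float64(cal['rvec']))[0].T@np.float64(cal['tvec']).reshape(3))
    for n in('shaker','pin_tip','notch','knob_crown','dial','tumbler','squeeze','jar','ramekin','tray'):
        for m in masks_of(c,n)[:2]:
            q=X[m['pixels']&(d>0)]
            print(n,round(m['score'],2),np.round(m['location']),m['pixels'].sum(),np.median(q,0).round() if len(q) else '',q.max(0).round() if len(q) else '')
E
```

```text
0.0 [282.65788932 556.7995004  221.89350178] [ 2.67688029e+00  1.64295627e+00 -2.09626499e-03] 87.8511987388143
scene 498.25497777605966 [1418.51094588   87.62167413  647.15769612]
shaker 0.58 [406. 251.] 1981 [573. 156.  73.] [590. 219. 114.]
pin_tip 0.73 [401. 251.] 1939 [573. 156.  73.] [743. 210. 143.]
notch 0.96 [403. 242.] 850 [557. 157.  86.] [590. 201. 114.]
knob_crown 0.58 [404. 239.] 865 [557. 158.  86.] [590. 217. 114.]
knob_crown 0.25 [255. 250.] 1198 [ 536. -158.   32.] [ 583. -115.   52.]
dial 0.76 [406. 235.] 829 [557. 157.  86.] [590. 202. 114.]
tumbler 0.65 [130. 248.] 2994 [ 664. -375.   94.] [ 690. -345.  243.]
squeeze 0.88 [426. 303.] 2209 [774. 181. 105.] [784. 237. 176.]
jar 0.78 [334. 243.] 773 [517.   8.  47.] [527.  34.  67.]
ramekin 0.55 [255. 252.] 1144 [ 543. -158.   32.] [ 583. -115.   52.]
ramekin 0.2 [131. 248.] 2922 [ 664. -374.   92.] [ 690. -345.  243.]
tray 0.61 [524. 306.] 4619 [718. 362.  70.] [838. 470. 112.]
top 434.64899406043327 [ 453.87760542    5.10505113 1163.33230468]
shaker 0.68 [256. 264.] 1086 [541. 157.  85.] [593. 204. 114.]
pin_tip 0.73 [254. 263.] 1179 [539. 159.  85.] [593. 217. 114.]
pin_tip 0.69 [469. 214.] 1017 [ 652. -377.   86.] [ 710. -344.  238.]
notch 0.8 [254. 261.] 980 [544. 159.  85.] [587. 203. 114.]
knob_crown 0.62 [258. 263.] 1017 [542. 158.  85.] [587. 217. 114.]
dial 0.68 [256. 261.] 1015 [544. 159.  85.] [597. 217. 114.]
tumbler 0.94 [471. 216.] 1159 [ 652. -379.   88.] [ 733. -344.  242.]
squeeze 0.85 [248. 179.] 692 [740. 176. 126.] [793. 233. 177.]
squeeze 0.21 [254. 263.] 942 [544. 159.  85.] [587. 203. 114.]
jar 0.67 [316. 282.] 315 [497.   7.  64.] [523.  30.  71.]
ramekin 0.95 [379. 265.] 878 [ 541. -159.   11.] [ 585. -114.   54.]
tray 0.73 [177. 203.] 3409 [702. 363.  69.] [796. 433.  79.]
```

```bash
python3 - <<'E'
from h import *
a=cv2.imread('pics/scene0.png')[190:320,335:475];b=cv2.imread('pics/top0.png')[225:305,215:300]
A=cv2.resize(a,(400,371),interpolation=cv2.INTER_CUBIC);B=cv2.resize(b,(394,371),interpolation=cv2.INTER_CUBIC)
cv2.imwrite('pics/c0.png',np.hstack([A,B]))
E
```

```text
(no output)
```

View pics/c0.png

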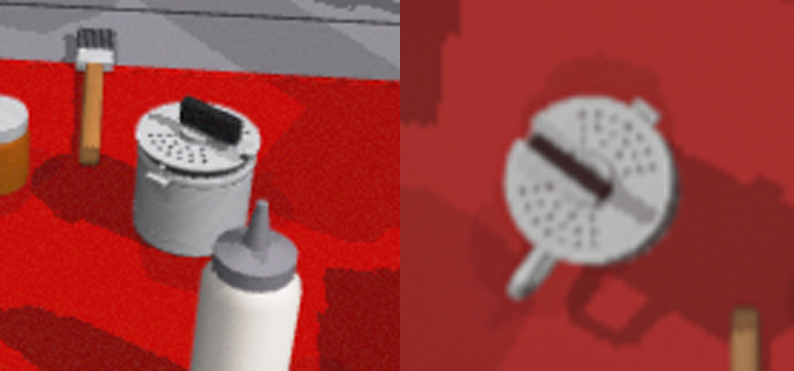

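View pics/scene0.png

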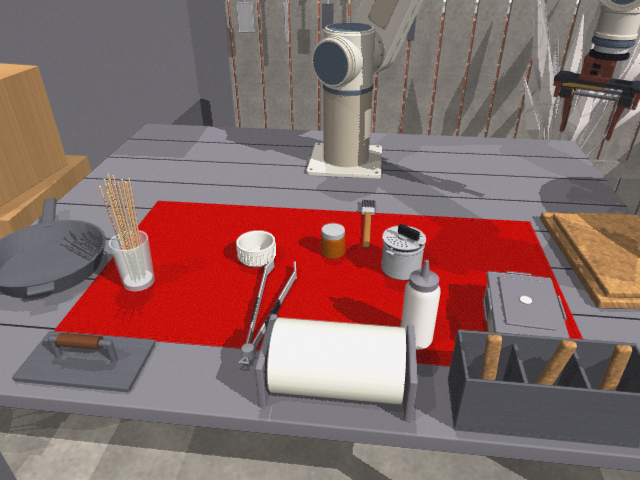

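```bash
cat >> h.py <<'E'
from scipy.optimize import least_squares
from scipy.spatial.transform import Rotation as Ro
def measure(cam,c0):
    cal,p,d=snap(cam); X=cloud(cal,d); ok=(d>0)&(np.hypot(X[...,0]-c0[0],X[...,1]-c0[1])<90)
    W=X[ok]
    mat=np.median(W[(W[:,2]<15)][:,2]) if (W[:,2]<15).any() else np.nan
    zp=W[(W[:,2]>70)&(W[:,2]<98)]; zz=np.median(zp[:,2]); P=zp[abs(zp[:,2]-zz)<4]
    h=cv2.convexHull(np.float32(P[:,:2]))[:,0]
    r=least_squares(lambda q:np.hypot(h[:,0]-q[0],h[:,1]-q[1])-44,[*c0],loss='soft_l1').x
    T=W[W[:,2]>zz+18]; T=T[np.hypot(T[:,0]-r[0],T[:,1]-r[1])<45]; m=T[:,:2].mean(0); 
    ang=np.arctan2(*(m-r)[::-1]); (cx,cy),(w,l),_=cv2.minAreaRect(np.float32(T[:,:2]))
    e=np.linalg.svd(T[:,:2]-m,full_matrices=False)[2][0]; e=e*np.sign(e@(m-r))
    H=W[(W[:,2]>15)&(W[:,2]<68)]; H=H[np.hypot(H[:,0]-r[0],H[:,1]-r[1])>50]
    ha=np.degrees(np.arctan2(*(H[:,:2].mean(0)-r)[::-1])) if len(H) else None
    print(cam,'mat',mat,'plate z',zz,'c',r.round(1),'wing c',m.round(1),'wing top',np.percentile(T[:,2],90).round(1),'wing ang',np.degrees(ang).round(1),np.degrees(np.arctan2(e[1],e[0])).round(1),'wl',w,l,'handle',ha,len(H))
    return cal,p,d,X,r
E
python3 - <<'E'
from h import *
for c in('top','scene'): measure(c,(545,159))
cal=viewer.get_calibration('wrist'); o=get_obs(); R=Ro.from_rotvec(o['orientation']).as_matrix()
Rc=cv2.Rodrigues(np.float64(cal['rvec']))[0]
print(R.round(2).tolist(),'cam in tool',(R.T@(-Rc.T@np.float64(cal['tvec']).reshape(3)-o['ee_pos'])).round(), 'optical axis in tool',(R.T@Rc[2]).round(2))
E
```

```text
top mat 3.328231685901554 plate z 84.90195789641844 c [544.5 159.5] wing c [549.4 165.9] wing top 113.0 wing ang 52.5 52.8 wl 48.654842376708984 9.81127643585205 handle 143.52858356910195 56
scene mat -744.0117879657103 plate z 85.32262818782186 c [545.  158.6] wing c [553.2 165.8] wing top 112.0 wing ang 41.3 52.8 wl 48.72494125366211 11.488417625427246 handle None 0
[[0.45, 0.89, -0.0], [0.89, -0.45, -0.0], [-0.0, -0.0, -1.0]] cam in tool [   1.  -80. -162.] optical axis in tool [0.   0.29 0.96]
```

```bash
python3 -m inch '[{"tx":-2.36,"ty":4.13,"jaw":0},{"tx":-2.36,"ty":4.13,"jaw":0},{"tx":-2.36,"ty":4.13,"jaw":0},{"tx":-2.36,"ty":4.13,"jaw":0},{"tx":-2.36,"ty":4.13,"jaw":0},{"tx":-2.36,"ty":4.13,"jaw":0},{"tx":-2.36,"ty":4.13,"jaw":0},{"tx":-2.36,"ty":4.13,"jaw":0},{"tx":-2.36,"ty":4.13,"jaw":0},{"tx":-2.36,"ty":4.13,"jaw":0},{"tz":2,"az":10,"jaw":0},{"jaw":0}]'
python3 - <<'E'
from h import *
o=get_obs(); R=Ro.from_rotvec(o['orientation']).as_matrix(); print(o['t'],o['ee_pos'],np.degrees(np.arctan2(R[1,0],R[0,0])),o['qpos'],o['width'],o['ft_force'])
cal,p,d,X,r=measure('wrist',(544.6,159.2)); save('w1',p)
for a in (143.5-180,):
    print(w2p(cal,[r[0]+42*np.cos(np.radians(a)),r[1]+42*np.sin(np.radians(a)),81]))
for n in('pin_tip','notch'):
    for m in masks_of('wrist',n)[:2]: print(n,m['score'],m['location'])
E
```

```text
1.2 [282.89705901 557.29168734 222.66411823] 63.08373435065618 [ 1.08201867e+00  4.23122744e-01  1.62989170e+00  9.94612932e-06
  1.08860970e+00 -1.90048129e-02] 88.07374194128461 [-0.16890245  0.03446115 -1.04591586]$[0]: bad value
  return _methods._mean(a, axis=axis, dtype=dtype,
  ret = ret.dtype.type(ret / rcount)
Traceback (most recent call last):
  File "h.py", line 23, in measure
    h=cv2.convexHull(np.float32(P[:,:2]))[:,0]
      ~~~~~~~~~~~~~~~~~~~~~~~~~~~~~~~~~~~^^^^^
TypeError: 'NoneType' object is not subscriptable
```

```bash
python3 -m inch '[{"tx":-2.36,"ty":4.13,"tz":0,"ax":0,"ay":0,"az":0,"jaw":0},{"tx":-2.36,"ty":4.13,"tz":0,"ax":0,"ay":0,"az":0,"jaw":0},{"tx":-2.36,"ty":4.13,"tz":0,"ax":0,"ay":0,"az":0,"jaw":0},{"tx":-2.36,"ty":4.13,"tz":0,"ax":0,"ay":0,"az":0,"jaw":0},{"tx":-2.36,"ty":4.13,"tz":0,"ax":0,"ay":0,"az":0,"jaw":0},{"tx":-2.36,"ty":4.13,"tz":0,"ax":0,"ay":0,"az":0,"jaw":0},{"tx":-2.36,"ty":4.13,"tz":0,"ax":0,"ay":0,"az":0,"jaw":0},{"tx":-2.36,"ty":4.13,"tz":0,"ax":0,"ay":0,"az":0,"jaw":0},{"tx":-2.36,"ty":4.13,"tz":0,"ax":0,"ay":0,"az":0,"jaw":0},{"tx":-2.36,"ty":4.13,"tz":0,"ax":0,"ay":0,"az":0,"jaw":0},{"tx":0,"ty":0,"tz":2,"ax":0,"ay":0,"az":10,"jaw":0},{"tx":0,"ty":0,"tz":0,"ax":0,"ay":0,"az":0,"jaw":0}]' &&
python3 - <<'E'
from h import *
o=get_obs(); R=Ro.from_rotvec(o['orientation']).as_matrix(); print(o['t'],o['ee_pos'],np.degrees(np.arctan2(R[1,0],R[0,0])),o['qpos'],o['width'],o['ft_force'])
cal,p,d=snap('wrist'); save('w1',p)
for n in('pin_tip','notch'):
    for m in masks_of('wrist',n)[:2]: print(n,m['score'],m['location'])
cal,p,d,X,r=measure('wrist',(544.6,159.2)); 
for a in (143.5-180,):
    print(w2p(cal,[r[0]+42*np.cos(np.radians(a)),r[1]+42*np.sin(np.radians(a)),81]))
E
```

```text
t: 2.75
ee_pos: [543.5, 159.1, 201.5]
orientation: [-2.81, -1.404, 0.004]
ft_force: [-0.0, 0.1, -0.2]
width: 0.6
2.75 [543.50051775 159.07905779 201.49078458] 53.09372590918111 [ 2.63697706e-01  3.64975208e-01  1.77680866e+00  5.94701230e-05
  1.00271815e+00 -6.62992622e-01] 0.5892403486323085 [-0.02112474  0.11772707 -0.19266287]
pin_tip 0.79 [312.9, 232.2]
pin_tip 0.53 [90.8, 366.8]
notch 0.89 [313.4, 236.2]
wrist mat 2.5605663563468823 plate z 84.11336030950747 c [543.7 159.3] wing c [523.4 174.9] wing top 316.1 wing ang 142.5 53.7 wl 79.75080108642578 46.29414367675781 handle 142.58833131306798 336
[[313.63159226 284.43382721]]
```

View pics/w1.png

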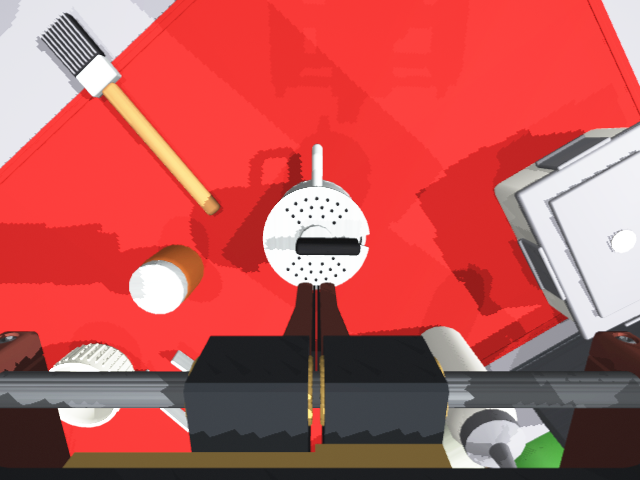

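```bash
python3 -m inch '[{"tx":2.45,"ty":-2.5,"tz":0,"ax":0,"ay":0,"az":0,"jaw":0},{"tx":0,"ty":0,"tz":3.5,"ax":0,"ay":0,"az":0,"jaw":0},{"tx":0,"ty":0,"tz":3.5,"ax":0,"ay":0,"az":0,"jaw":0},{"tx":0,"ty":0,"tz":2.5,"ax":0,"ay":0,"az":0,"jaw":0},{"tx":0,"ty":0,"tz":0.95,"ax":0,"ay":0,"az":0,"jaw":0},{"tx":0,"ty":0,"tz":0,"ax":0,"ay":0,"az":0,"jaw":0}]' && cat > arc.py <<'E'
# relative to axis: current r,t; predicted chord for rotation steps about the axis
from h import *
import sys
c=np.array([float(sys.argv[1]),float(sys.argv[2])])
o=get_obs(); R=Ro.from_rotvec(o['orientation']).as_matrix(); f=np.degrees(np.arctan2(R[1,0],R[0,0]))
rel=R[:2,:2].T@(o['ee_pos'][:2]-c); print('t',o['t'],'z',o['ee_pos'][2],'phi',f,'rel tool x,y',rel,'F tool',(R.T@o['ft_force']).round(2),'tilt',np.degrees(np.arccos(-R[2,2])))
E
python3 arc.py 544.2 159.2
```

```text
t: 3.7
ee_pos: [539.1, 194.9, 98.4]
orientation: [-2.81, -1.406, 0.0]
ft_force: [0.1, -0.7, -0.6]
width: 0.5
t 3.7 z 98.39351816389308 phi 53.15483933415632 rel tool x,y [ 25.48305985 -25.46361039] F tool [-0.5   0.53  0.61] tilt 0.0038008573043068167
```

```bash
python3 -m inch '[{"tx":0,"ty":0.5,"tz":0,"ax":0,"ay":0,"az":0,"jaw":0},{"tx":0,"ty":0.35,"tz":0,"ax":0,"ay":0,"az":0,"jaw":0},{"tx":0.12,"ty":0.23,"tz":0,"ax":0,"ay":0,"az":5,"jaw":0},{"tx":0.12,"ty":0.23,"tz":0,"ax":0,"ay":0,"az":5,"jaw":0},{"tx":0.12,"ty":0.23,"tz":0,"ax":0,"ay":0,"az":5,"jaw":0},{"tx":0.12,"ty":0.23,"tz":0,"ax":0,"ay":0,"az":5,"jaw":0},{"tx":0.12,"ty":0.23,"tz":0,"ax":0,"ay":0,"az":5,"jaw":0},{"tx":0.12,"ty":0.23,"tz":0,"ax":0,"ay":0,"az":5,"jaw":0}]' 
python3 arc.py 544.2 159.2
python3 - <<'E'
from h import *
cal,p,d=snap('wrist'); a=p[100:380,170:470]; cal,p,d=snap('top')
b=cv2.resize(p[225:305,215:300],(397,373),interpolation=cv2.INTER_CUBIC)
save('c2',np.hstack([cv2.resize(a,(400,373)),b]))
E
```

```text
t: 4.7
ee_pos: [561.1, 183.8, 99.0]
orientation: [-3.079, -0.624, -0.003]
ft_force: [0.4, 1.0, -0.7]
width: 0.6
t 4.7 z 99.03181173200572 phi 22.90818381570649 rel tool x,y [ 25.14685416 -16.09571829] F tool [ 0.75 -0.79  0.74] tilt 0.11257599383500488
```

View pics/c2.png

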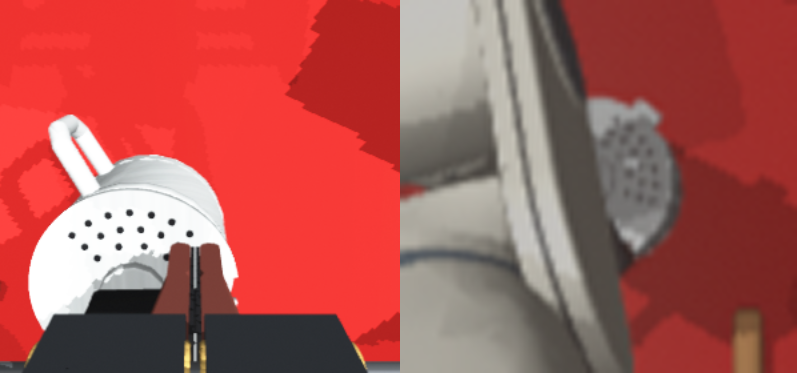

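```bash
python3 -m inch '[{"tx":0.12,"ty":0.23,"tz":0,"ax":0,"ay":0,"az":5,"jaw":0},{"tx":0.12,"ty":0.23,"tz":0,"ax":0,"ay":0,"az":5,"jaw":0},{"tx":0.12,"ty":0.23,"tz":0,"ax":0,"ay":0,"az":5,"jaw":0},{"tx":0.12,"ty":0.23,"tz":0,"ax":0,"ay":0,"az":5,"jaw":0},{"tx":0.12,"ty":0.23,"tz":0,"ax":0,"ay":0,"az":5,"jaw":0},{"tx":0.12,"ty":0.23,"tz":0,"ax":0,"ay":0,"az":5,"jaw":0},{"tx":0.12,"ty":0.23,"tz":0,"ax":0,"ay":0,"az":5,"jaw":0},{"tx":0.12,"ty":0.23,"tz":0,"ax":0,"ay":0,"az":5,"jaw":0},{"tx":0.12,"ty":0.23,"tz":0,"ax":0,"ay":0,"az":5,"jaw":0},{"tx":0.12,"ty":0.23,"tz":0,"ax":0,"ay":0,"az":5,"jaw":0},{"tx":0,"ty":0,"tz":0,"ax":0,"ay":0,"az":0,"jaw":0}]' 
python3 arc.py 544.2 159.2
python3 - <<'E'
from h import *
measure('scene',(544.5,159))
cal,p,d=snap('wrist');  a=p[100:380,170:470]; cal,p,d=snap('scene')
b=cv2.resize(p[210:295,365:450],(373,373),interpolation=cv2.INTER_CUBIC)
save('c3',np.hstack([cv2.resize(a,(400,373)),b]))
E
```

```text
t: 6.18
ee_pos: [573.0, 161.6, 98.8]
orientation: [-3.055, 0.728, -0.003]
ft_force: [1.4, 0.9, -0.5]
width: 0.4
t 6.175 z 98.80959210458441 phi -26.802416667588716 rel tool x,y [ 24.63313654 -15.09378211] F tool [ 0.84 -1.49  0.51] tilt 0.12498312511687101
scene mat -744.0413456475445 plate z 85.14111176218981 c [545.6 158.5] wing c [564.7 170.6] wing top 487.6 wing ang 32.2 -40.3 wl 77.2263412475586 89.39989471435547 handle None 0
```

View pics/c3.png

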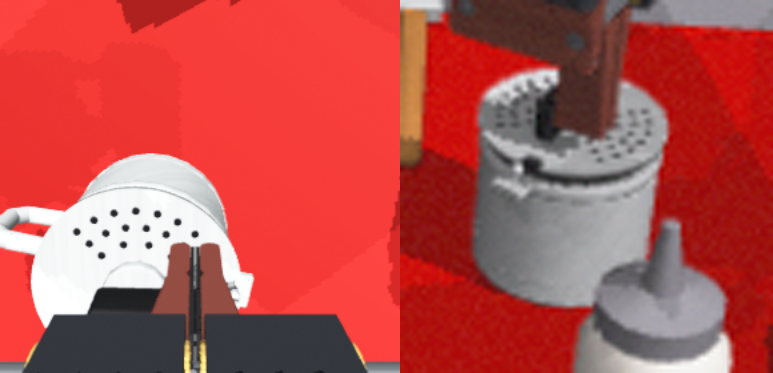

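```bash
python3 -m inch '[{"tx":0.1,"ty":0.18,"tz":0,"ax":0,"ay":0,"az":4,"jaw":0},{"tx":0.1,"ty":0.18,"tz":0,"ax":0,"ay":0,"az":4,"jaw":0},{"tx":0,"ty":0,"tz":0,"ax":0,"ay":0,"az":0,"jaw":0},{"tx":0,"ty":-1,"tz":0,"ax":0,"ay":0,"az":0,"jaw":0},{"tx":0,"ty":-2,"tz":-2,"ax":0,"ay":0,"az":0,"jaw":0},{"tx":0,"ty":-6,"tz":-4,"ax":0,"ay":0,"az":0,"jaw":0},{"tx":0,"ty":-6,"tz":-4,"ax":0,"ay":0,"az":0,"jaw":0},{"tx":0,"ty":0,"tz":0,"ax":0,"ay":0,"az":0,"jaw":0}]' 
python3 arc.py 544.2 159.2
python3 - <<'E'
from h import *
cal,p,d,X,r=measure('wrist',(544.5,159)); save('w4',p); print(w2p(cal,[544.5,159,84]))
measure('top',(544.5,159)); 
cal,p,d,X,r=measure('scene',(544.5,159));
save('s4',cv2.resize(p[200:290,360:455],(760,600)[:2],interpolation=cv2.INTER_CUBIC))
E
```

```text
t: 7.32
ee_pos: [651.6, 271.2, 190.6]
orientation: [-2.995, 0.935, -0.008]
ft_force: [0.8, 0.2, 0.2]
width: 0.6
t 7.325 z 190.5911017790142 phi -34.683726650334485 rel tool x,y [  24.59482055 -153.19317502] F tool [ 0.5  -0.61 -0.23] tilt 0.3759455492984331
wrist mat 2.50306576027379 plate z 84.08114653512638 c [543.4 161.3] wing c [564.9 146.9] wing top 110.5 wing ang -33.8 51.8 wl 10.269980430603027 7.7188825607299805 handle None 0
[[289.88344927 403.77785657]]
top mat 3.343072067715914 plate z 84.81050505974872 c [544.4 159.4] wing c [538.8 174.6] wing top 641.0 wing ang 110.3 -164.9 wl 62.139930725097656 79.40741729736328 handle 143.52198820309806 57
scene mat -744.0455721294911 plate z 85.1931812863576 c [545.4 158.9] wing c [564.2 166.7] wing top 530.1 wing ang 22.7 31.9 wl 53.669063568115234 41.24678039550781 handle None 0
```

View pics/w4.png

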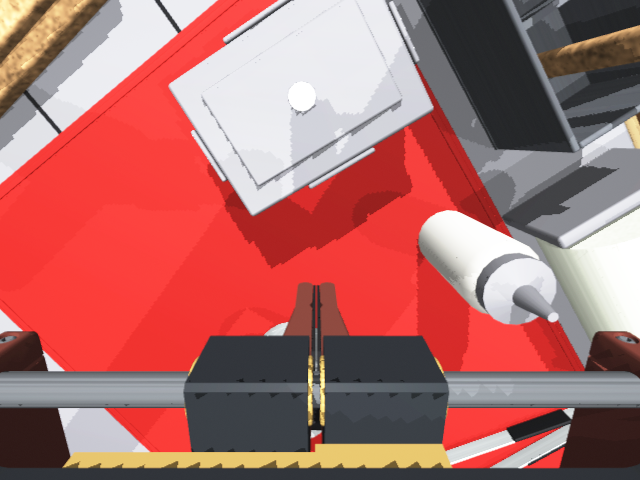

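View pics/s4.png

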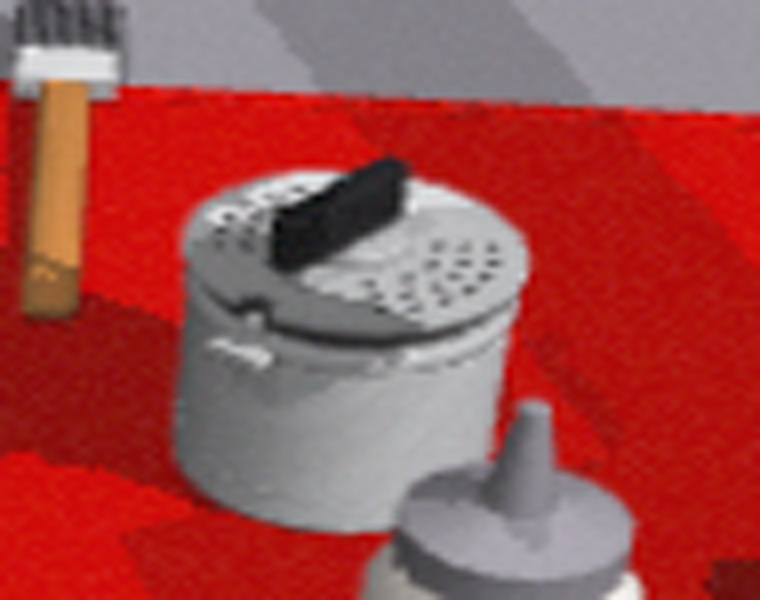

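```bash
python3 -m inch '[{"tx":-0.8,"ty":5,"tz":-0.5,"ax":0,"ay":0,"az":0,"jaw":0},{"tx":-0.8,"ty":5,"tz":0,"ax":0,"ay":0,"az":0,"jaw":0},{"tx":-0.85,"ty":5.3,"tz":0,"ax":0,"ay":0,"az":0,"jaw":0},{"tx":0,"ty":0,"tz":0,"ax":0,"ay":0,"az":0,"jaw":0},{"tx":0,"ty":0,"tz":0,"ax":0,"ay":0,"az":0,"jaw":0}]' 
python3 arc.py 544.2 159.2
python3 - <<'E'
from h import *
cal,p,d=snap('wrist'); save('w5',cv2.resize(p[160:320,220:430],(788,600),interpolation=cv2.INTER_CUBIC))
X=cloud(cal,d); W=X[160:290,220:430].reshape(-1,3)
W=W[np.hypot(W[:,0]-544.3,W[:,1]-159.3)<90]
P=W[abs(W[:,2]-84.3)<3]; h=cv2.convexHull(np.float32(P[:,:2]))[:,0]
r=least_squares(lambda q:np.hypot(h[:,0]-q[0],h[:,1]-q[1])-44,[544,159],loss='soft_l1').x
T=W[(W[:,2]>100)&(W[:,2]<115)&(np.hypot(W[:,0]-r[0],W[:,1]-r[1])<40)]; m=T.mean(0); e=np.linalg.svd(T[:,:2]-m[:2],full_matrices=False)[2][0]
print('c',r,'wing',m,np.degrees(np.arctan(e[1]/e[0])),len(T))
H=W[(W[:,2]>20)&(W[:,2]<65)&(np.hypot(W[:,0]-r[0],W[:,1]-r[1])>50)]; H=H[:,:2].mean(0)-r; print('handle',np.degrees(np.arctan2(H[1],H[0])))
for n in('pin_tip','notch'):
    for m in masks_of('wrist',n)[:2]: print(n,m['score'],m['location'],m['pixels'].sum())
for a in (-33,-36.5): print(w2p(cal,[r[0]+42*np.cos(np.radians(a)),r[1]+42*np.sin(np.radians(a)),80]))
E
```

```text
t: 8.1
ee_pos: [540.9, 155.4, 192.2]
orientation: [2.996, -0.944, -0.001]
ft_force: [0.2, 0.0, -0.1]
width: 0.5
t 8.1 z 192.19923649969613 phi -34.97248063378711 rel tool x,y [-0.47969772  4.99245022] F tool [ 0.15 -0.12  0.06] tilt 0.029569070026097502
c [543.88232442 159.76597055] wing [551.65652345 155.54711352 108.46625174] -37.65468352997208 1030
handle 141.2084652574185
pin_tip 0.97 [313.2, 228.7] 10100
pin_tip 0.18 [288.1, 2.8] 165
notch 0.88 [316.2, 234.0] 8926
notch 0.25 [273.8, 329.3] 453
[[368.3209485  233.93406856]]
[[368.19779627 236.99218164]]
```

View pics/w5.png

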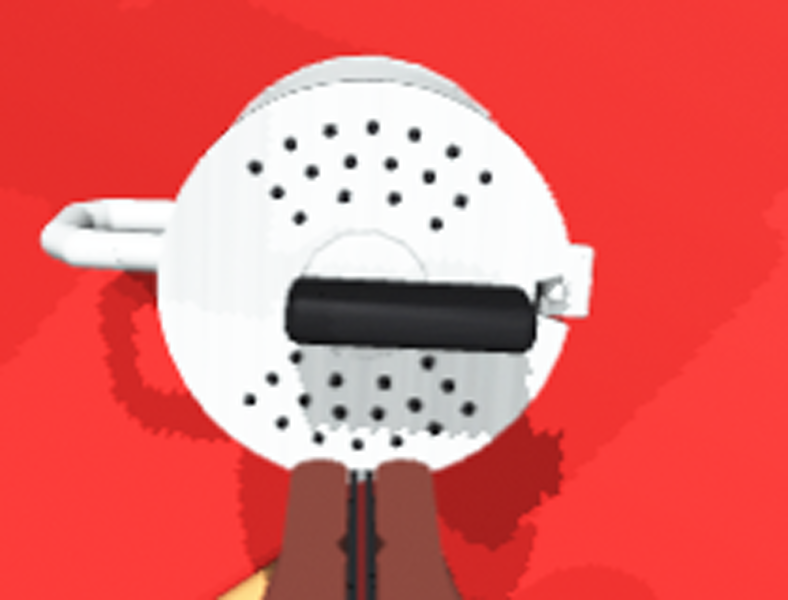

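```bash
python3 -m inch '[{"tx":0.05,"ty":-0.5,"tz":2,"ax":0,"ay":0,"az":0,"jaw":0},{"tx":0,"ty":0,"tz":3.5,"ax":0,"ay":0,"az":0,"jaw":0},{"tx":0,"ty":0,"tz":2,"ax":0,"ay":0,"az":0,"jaw":0},{"tx":0,"ty":0,"tz":0.4,"ax":0,"ay":0,"az":0,"jaw":0},{"tx":0,"ty":0,"tz":0,"ax":0,"ay":0,"az":0,"jaw":0}]' ; python3 arc.py 544.1 159.4
python3 -m inch '[{"tx":0,"ty":0,"tz":0.15,"ax":0,"ay":0,"az":0,"jaw":0},{"tx":0,"ty":0,"tz":0.15,"ax":0,"ay":0,"az":0,"jaw":0},{"tx":0,"ty":0,"tz":0.1,"ax":0,"ay":0,"az":0,"jaw":0},{"tx":0,"ty":0,"tz":0,"ax":0,"ay":0,"az":0,"jaw":0}]'; python3 arc.py 544.1 159.4
```

```text
t: 8.88
ee_pos: [544.3, 159.9, 112.9]
orientation: [2.997, -0.942, -0.001]
ft_force: [-0.8, 0.5, -0.2]
width: 0.5
t 8.875 z 112.93737602658021 phi -34.895149172402164 rel tool x,y [-0.11883652 -0.56793138] F tool [-0.93  0.02  0.2 ] tilt 0.044048689726695726
t: 9.38
ee_pos: [544.8, 159.8, 110.1]
orientation: [-2.996, 0.942, -0.002]
ft_force: [0.0, -0.2, 4.6]
width: 0.5
t 9.375 z 110.12916522143514 phi -34.919162239665795 rel tool x,y [ 0.37837236 -0.70628604] F tool [ 0.16  0.16 -4.64] tilt 0.07503895808297763
```

```bash
python3 -m inch '[{"tx":0,"ty":0,"tz":0.1,"ax":0,"ay":0,"az":0,"jaw":0},{"tx":0,"ty":0,"tz":0.1,"ax":0,"ay":0,"az":0,"jaw":0},{"tx":0,"ty":0,"tz":0.1,"ax":0,"ay":0,"az":0,"jaw":0},{"tx":0,"ty":0,"tz":0,"ax":0,"ay":0,"az":0,"jaw":0}]'
```

```text
t: 9.88
ee_pos: [544.7, 159.7, 106.6]
orientation: [-2.996, 0.942, -0.001]
ft_force: [1.4, 0.4, 3.9]
width: 0.4
```

It goes in at about 4–5 N, so the notch is over the pin. Pressing on.

```bash
python3 -m inch '[{"tx":0,"ty":0,"tz":0.1,"ax":0,"ay":0,"az":0,"jaw":0},{"tx":0,"ty":0,"tz":0.1,"ax":0,"ay":0,"az":0,"jaw":0},{"tx":0,"ty":0,"tz":0.1,"ax":0,"ay":0,"az":0,"jaw":0},{"tx":0,"ty":0,"tz":0,"ax":0,"ay":0,"az":0,"jaw":0}]'
python3 -m inch '[{"tx":0,"ty":0,"tz":0.05,"ax":0,"ay":0,"az":0,"jaw":0},{"tx":0,"ty":0,"tz":0,"ax":0,"ay":0,"az":0,"jaw":0}]'
```

```text
t: 10.38
ee_pos: [544.7, 159.7, 103.6]
orientation: [-2.996, 0.942, -0.001]
ft_force: [1.0, -0.4, 3.7]
width: 0.3
t: 10.62
ee_pos: [544.7, 159.7, 103.3]
orientation: [-2.996, 0.942, -0.001]
ft_force: [1.3, -0.5, 6.1]
width: 0.3
```

```bash
python3 -m inch '[{"tx":0,"ty":0,"tz":0.05,"ax":0,"ay":0,"az":0,"jaw":0},{"tx":0,"ty":0,"tz":0,"ax":0,"ay":0,"az":0,"jaw":0}]'
python3 -m inch '[{"tx":0,"ty":0,"tz":0.05,"ax":0,"ay":0,"az":0,"jaw":0},{"tx":0,"ty":0,"tz":0,"ax":0,"ay":0,"az":0,"jaw":0}]'
```

```text
t: 10.88
ee_pos: [544.8, 159.7, 103.0]
orientation: [-2.996, 0.942, -0.001]
ft_force: [0.1, 0.1, 7.6]
width: 0.4
t: 11.12
ee_pos: [544.8, 159.8, 102.6]
orientation: [-2.996, 0.942, -0.001]
ft_force: [0.2, -0.4, 9.7]
width: 0.4
```

```bash
python3 -m inch '[{"tx":0,"ty":0,"tz":0.08,"ax":0,"ay":0,"az":0,"jaw":0},{"tx":0,"ty":0,"tz":0,"ax":0,"ay":0,"az":0,"jaw":0},{"tx":0,"ty":0,"tz":0,"ax":0,"ay":0,"az":0,"jaw":0}]'
python3 -m inch '[{"tx":0,"ty":0,"tz":-0.5,"ax":0,"ay":0,"az":0,"jaw":0},{"tx":0,"ty":0,"tz":-2,"ax":0,"ay":0,"az":0,"jaw":0},{"tx":0,"ty":0,"tz":-4,"ax":0,"ay":0,"az":0,"jaw":0},{"tx":0,"ty":0,"tz":-3,"ax":0,"ay":0,"az":0,"jaw":0},{"tx":0,"ty":0,"tz":0,"ax":0,"ay":0,"az":0,"jaw":0}]'
python3 - <<'E'
from h import *
cal,p,d=snap('wrist'); a=cv2.resize(p[160:310,230:430],(400,300),interpolation=cv2.INTER_CUBIC)
X=cloud(cal,d)[160:290,220:430].reshape(-1,3)
W=X[np.hypot(X[:,0]-544.3,X[:,1]-159.3)<42]; W=W[W[:,2]<115]
print('plate z',np.median(W[(W[:,2]>65)&(W[:,2]<90)][:,2]),'wing top',np.median(W[W[:,2]>96][:,2]))
cal,p,d=snap('scene'); b=cv2.resize(p[215:290,360:460],(400,300),interpolation=cv2.INTER_CUBIC); save('f6',np.hstack([a,b]))
W=cloud(cal,d).reshape(-1,3); W=W[np.hypot(W[:,0]-544.3,W[:,1]-159.3)<42]; print('scene plate z',np.median(W[(W[:,2]>65)&(W[:,2]<90)][:,2]))
E
```

```text
t: 11.5
ee_pos: [544.8, 159.8, 102.1]
orientation: [-2.996, 0.942, -0.002]
ft_force: [-1.3, 0.5, 10.9]
width: 0.5
t: 12.12
ee_pos: [545.1, 159.9, 197.9]
orientation: [-2.995, 0.942, -0.004]
ft_force: [-0.3, -0.4, -0.9]
width: 0.4
plate z 76.37758762515017 wing top 101.740208230465
scene plate z 77.99741301644204
```

View pics/f6.png

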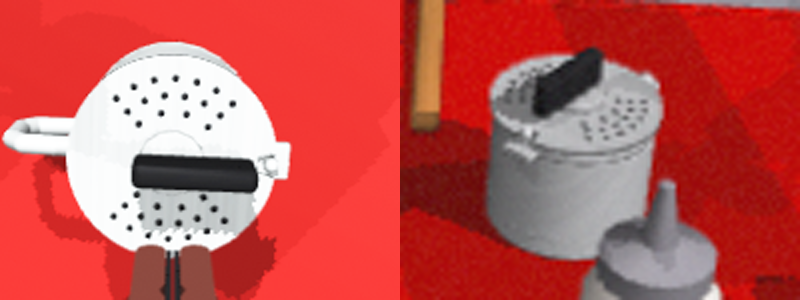

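```bash
python3 -c "
from workcell import ctrl,get_obs
print(get_obs()['ft_force'],ctrl.close_job())"
```

```text
the job is handed in; nothing more can be done
[-0.0941811  -0.3987513  -0.23488341] None
```

The knob top is seated with the notch over the pin, and the job was handed in at about 12 s of the 48 s allowed. No verdict is reported, so what follows rests on my own checks.

- **Turning:** With the closed fingertips I pushed the wing round clockwise by about 90°, with at most about 2 N showing at the wrist. I backed off to check, and the pin showed in the notch, by my estimate less than 1 mm off centre.
- **Pressing:** I pressed down on the middle of the knob. It slid in at 4–5 N, and I finished at about 11 N against the stop. I then raised the hand about 95 mm clear.
- **Last checks:** The plate dropped 7.2 mm by the scene camera and 7.7 mm by the wrist camera, against the 7 mm expected. The last picture shows the pin in the notch, the black rubber plug gone from view, and the shaker upright in its place. The wrist force was about zero.
- **Disagreements:** The handle direction differed by about 2° between readings (141.2° to 143.5°), within the roughly 3.4° the notch allows.
- **Refused move:** The very first move was refused for missing fields; nothing moved.

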